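# Change the bonded board under the pressure plate

## Robot

A 6-joint arm with a two-finger parallel gripper is mounted at the origin on the work surface. World frame = base frame: x ahead of the robot, y to its left, z up, the work surface at z = 0. Lengths are in m, angles in degrees, forces in N, time in s.
With the tool pointing down it reaches from about 0.325 to 0.85 m from the base axis. Payload 15.5 kg.
Tool frame: the origin (TCP) lies midway between the tips of the shut fingers; the grasp point (between the pads) lies 19 mm behind it; y points along the fingers, x is the direction in which the jaws open and shut, and the axes are right-handed (so a half turn about y gives the same grasp; the last joint's range is limited). The gripper opens to 91 mm and grips with 3 to 60 N. Pads are 32 mm wide; open, the fingers measure 118 mm over their backs; the gripper's body (76 mm by 178 mm) begins 60 mm behind the grasp point.
Start: joints at [-79.097, 28.281, 77.091, -0, 74.628, -5.472], TCP at [0.176, -0.6, 0.214] pointing down, gripper open.
Joint ranges: [-166.48, 166.48], [-47.26, 123.95], [12.59, 153.08], [-70.14, 250.14], [6.76, 159.57], [-176.63, 176.63]. Speed limits (degrees/s): [108.29, 108.29, 147.25, 172.46, 172.46, 172.46].

## Interface

Orientations are given as a 3x3 rotation matrix whose columns are the frame's x, y, z axes.
In Python, from bench import ctrl gives the robot as it stands. The module is installed in compiled form; this text tells all that it offers. Calls block until the motion is done:
- ctrl.goto(position, orientation): joint-space move of the TCP to a pose.
- ctrl.move_l(position, vel=0.15, ori=None, contact_N=None): straight line of the TCP; ori=None keeps the orientation; vel is the mean speed in m/s. With contact_N (N) it stops when the force on the tool has changed by that much, and returns True; else False.
- ctrl.movej(angles): joint-space move.
- ctrl.command_gripper(opening): opening from 0.0 (shut) to 1.0 (fully open); the grip force is fixed at half the most; returns when the fingers have stopped.
- ctrl.sleep(seconds).
- ctrl.ik(position, orientation): joint angles nearest the present ones, or None.
- ctrl.read_camera(name): name is "scene" or "top"; returns the picture (384x512x3 uint8, blue, green, red); there is no depth.
- ctrl.camera_params(name): a dict with "fx", "fy", "cx", "cy" (pixels), "pose" (4x4, takes a point from camera to world coordinates). Camera axes: x right, y up, looking along -z (the intrinsics and any distortion apply to the point x, -y, -z); pixel columns grow to the right and rows downward; lengths in m; the calibration is good to about 2 mm. A picture is of the moment at which its call begins. camera_params takes no time and is no camera call.
A pose or a line that the arm cannot do raises ctrl.MotionError and nothing moves.
- ctrl.sign_off(): hands the job in, once; it reports no verdict.
Readings, each from a call of its own:
- ctrl.current_t(): time.
- ctrl.current_q(): joint angles.
- ctrl.current_dq(): joint speeds.
- ctrl.current_effort(): joint torques, N m.
- ctrl.current_tool_pos(): TCP position.
- ctrl.current_eef_rot(): TCP orientation.
- ctrl.current_contact_force(): force on the tool from outside, world axes, zero at the start.
- ctrl.current_wrist_torque(): the same for the moment, N m.
- ctrl.current_grip_width(): opening from 0.0 (shut) to 1.0 (fully open).
Only numpy, scipy, OpenCV 4.12 (cv2) and the standard library are available. Lean on these libraries where they do the work, as an engineer would, in place of code of your own. Each camera call takes 0.05 s, during which the arm holds its last target. There are 200 camera calls.

## Task

The lens panel on the board in the bonding fixture has set, so change boards. Take the weight and then the pressure plate off and park both on the mat, lay the bonded board flat in the free lane of the wire curing rack, alongside the board already there, and load the long fresh board from the grey tray onto the fixture's two dowels, fully down. Then refit the pressure plate over the dowels, flat on the new board, and stand the weight back on its middle; set things down rather than dropping them, and leave the rack's earlier board and the tray's short board where they are.

Things in the scene. Friction and masses are not known exactly. Their poses are not given: they have to be found in the camera images.
- weight_c (a point): Loose hold-down weight, 0.5-0.8 kg: dark steel block 64 (x) x 46 (y) x 26 mm, on it a 12 mm stem and a round black knob, 24 mm wide, 34 to 62 mm above the underside. Point: on the axis, half-way up, 31 mm above the underside (mid-knob is 17 mm above the point). Starts on the pressure plate between the dowels, its underside 28 mm above the fixture's seat.
- plate_c (a point): Loose pressure plate, bare aluminium, 0.22-0.37 kg: flat slab 136 (x) x 58 (y) x 14 mm with two 10.5 mm through holes at x = +-58 mm. Point: its centre, 7 mm above the underside. Starts on the dowels, lying on the bonded board's lens panel. Fits either way round.
- done_c (a point): Loose bonded board, on the fixture under the plate at the start, only its ends showing: white carrier 176 (x) x 46 (y) x 8 mm, 0.16-0.26 kg, two 10.5 mm through holes at x = +-58 mm; on top a lens panel 100 x 34 x 6 mm with ten yellow dots and a 6 mm high connector at each end. Point: centre of the carrier, 4 mm above the underside. Same end for end.
- fresh_c (a point): Loose fresh board, the long one in the grey tray; same make, sizes and holes as the bonded board, fits either way round. Point: centre of the carrier, 4 mm above the underside. Lies along the tray in one of its two lanes, underside 24 mm above the bench on cross ribs at +-50 mm; between the ribs the tray floor is 3 mm high and the sides are open, so fingers fit beside it.
- fixture_seat (a point): Bonding fixture, fixed: blue base 200 (x) x 120 x 12 mm, riser 150 x 34 mm, top 40 mm above the bench, two 8 mm dowels at x = +-58 mm rising 38 mm from it, the last 10 mm tapered to a 3 mm tip. Point: middle of the riser's top (seat). Boards and plate overhang the riser's sides, so fingers fit. Above this point when seated: board's point 4 mm, plate's 21, weight's 59.
- mat: Empty grey-green rubber mat fixed on the bench, the side area for parking: 200 (x) x 160 (y) x 2 mm. Origin: centre of its underside, on the bench.
- rack_free (a point): Free lane of the fixed wire curing rack, 208 (x) x 148 (y) mm, with a 48 mm high loop at each x end. Wires along y at x = +-35 and +-80 mm, tops 24 mm above the bench, carry the boards; none nearer the middle, so fingers fit. Two lanes along x, 84 mm apart. Point: middle of the free lane at wire-top height, where the board's underside comes; board's long side along this x.
- earlier_c (a point): Loose board of the same make as the bonded one, lying in the rack's other lane, about 84 mm beside the free lane. Point: centre of its carrier, 4 mm above the underside. Bystander: leave it where it is.
- short_c (a point): Loose short board, 124 x 46 x 14 mm overall, six yellow dots, in the grey tray's other lane about 84 mm beside the fresh board. Point: centre of its carrier, 4 mm above the underside. Does not fit the dowels. Bystander: leave it where it is.
Things that resemble listed ones, but are neither listed nor needed, are in the scene too. Leave any blue look-alike of the part that bears plate_c alone. Leave any blue look-alike of the part that bears done_c alone.

How it is judged:
By the outcome, as a careful person would: the job done as asked, in the order asked, and still so for the second after the job is handed in, with the robot touching nothing.
It also fails if it takes over 144 s, if anything falls off the work surface, if the arm or the gripper's body presses on something with over 40 N, if the wrist force passes 120 N, or if a joint passes its speed limit or range.

## Working session

There is one attempt and no reset: what is moved stays moved. The work goes in short steps, each a Python script; the robot and the scene stay as the last script left them, time stands still between calls to the robot, and variables do not carry over. Pictures are saved under pics/ and viewed, about 12 in all and at most 16, crops included, and the job is handed in when it is done.

```bash
ls; mkdir -p pics; python3 - <<'E'
from bench import ctrl
import cv2, numpy as np
np.set_printoptions(precision=4,suppress=True)
for n in("scene","top"):
    im=ctrl.read_camera(n); cv2.imwrite(f"pics/{n}0.png",im)
    p=ctrl.camera_params(n); print(n,p)
print(ctrl.current_t(),ctrl.current_eef_rot())
a=cv2.imread("pics/scene0.png")
cv2.imwrite("pics/scene0b.png",cv2.resize(a,(800,600),interpolation=cv2.INTER_CUBIC))
cv2.imwrite("pics/top0b.png",cv2.resize(cv2.imread("pics/top0.png"),(800,600),interpolation=cv2.INTER_CUBIC))
E
```

```text
pics
scene {'fx': 381.840954268322, 'fy': 381.840954268322, 'cx': 261.9844268104962, 'cy': 197.11063707477012, 'pose': array([[ 0.8084, -0.3058,  0.5029,  1.0393],
       [ 0.5885,  0.404 , -0.7003, -0.9117],
       [ 0.011 ,  0.8621,  0.5066,  0.6936],
       [ 0.    ,  0.    ,  0.    ,  1.    ]])}
top {'fx': 359.8955575205354, 'fy': 359.8955575205354, 'cx': 257.91568986898903, 'cy': 191.5466877352359, 'pose': array([[-0.029 ,  0.9921, -0.122 ,  0.2936],
       [-0.9996, -0.0292,  0.0007, -0.086 ],
       [-0.0028,  0.122 ,  0.9925,  1.2404],
       [ 0.    ,  0.    ,  0.    ,  1.    ]])}
0.1 [[ 0.2819 -0.0002  0.9594]
 [-0.9594  0.0011  0.2819]
 [-0.0011 -1.      0.0001]]
```

View pics/scene0b.png

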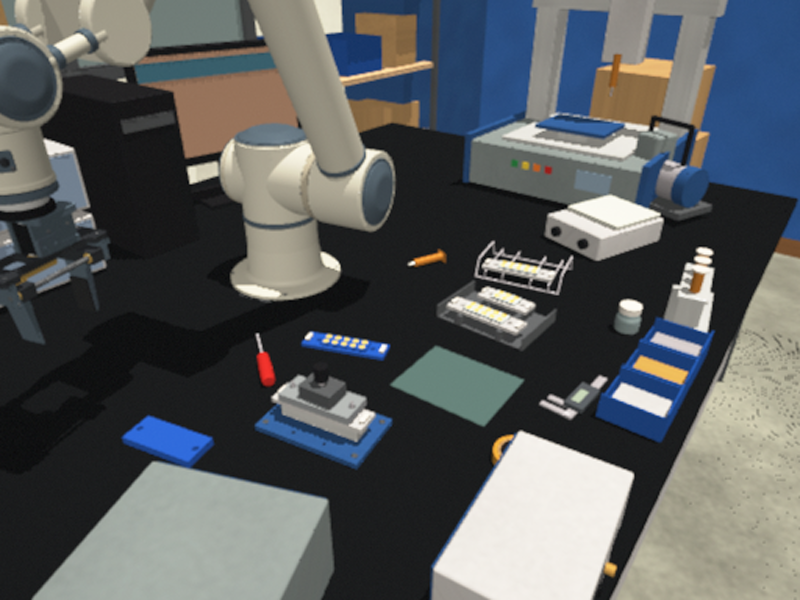

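View pics/top0b.png

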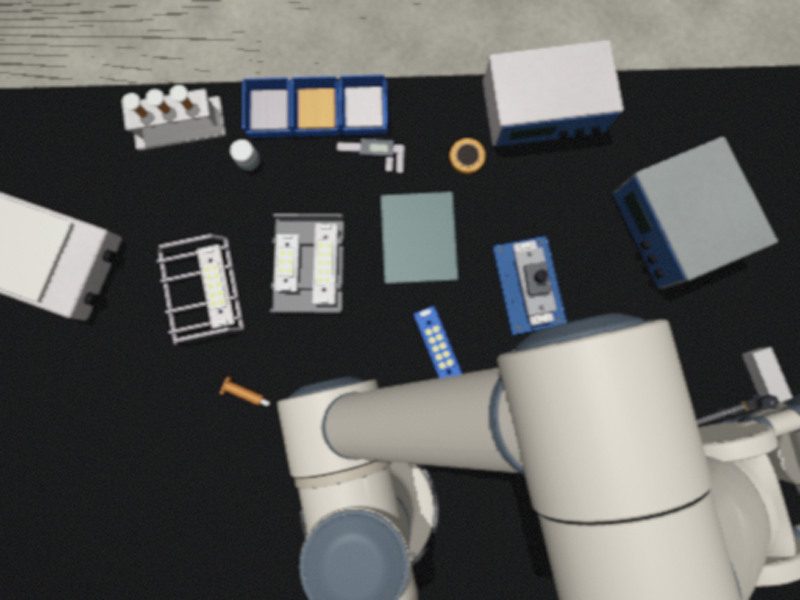

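The scene view shows the fixture with plate and weight at about (320,400), the mat (458,383), the tray (497,312) and the rack (525,265). There are blue look-alikes at (168,440) and (345,345). The top view shows the fixture at (530,285), mat (420,238), tray (308,262) with the fresh board in the right lane, and the rack (200,290) with its left lane free. Next I'll take enlarged crops (2 pictures viewed so far).

```bash
cat > crop.py <<'E'
import cv2, numpy as np
def crop(src,x0,y0,w,h,s):
    a=cv2.imread(src)[y0:y0+h,x0:x0+w]
    a=cv2.resize(a,(w*s,h*s),interpolation=cv2.INTER_CUBIC)   # native px u -> (u+.5-x0)*s-.5
    for u in range(-(-x0//10)*10,x0+w,10):
        p=int((u+.5-x0)*s); cv2.line(a,(p,0),(p,6),(0,255,255)); cv2.line(a,(p,0),(p,h*s),(90,90,0),1) 
        cv2.putText(a,str(u),(p+1,14),0,.35,(0,255,255))
    for v in range(-(-y0//10)*10,y0+h,10):
        p=int((v+.5-y0)*s); cv2.line(a,(0,p),(w*s,p),(90,90,0),1); cv2.putText(a,str(v),(0,p-1),0,.35,(0,255,255))
    return a
E
python3 - <<'E'
from crop import *
cv2.imwrite("pics/c1.png",crop("pics/top0.png",96,130,130,96,6))
A=crop("pics/top0.png",312,146,56,72,7); B=crop("pics/scene0.png",162,226,92,74,8) 
cv2.imwrite("pics/c2a.png",A)
cv2.imwrite("pics/c2b.png",B)
cv2.imwrite("pics/c3.png",crop("pics/scene0.png",274,148,100,78,8))
E
```

```text
(no output)
```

View pics/c1.png

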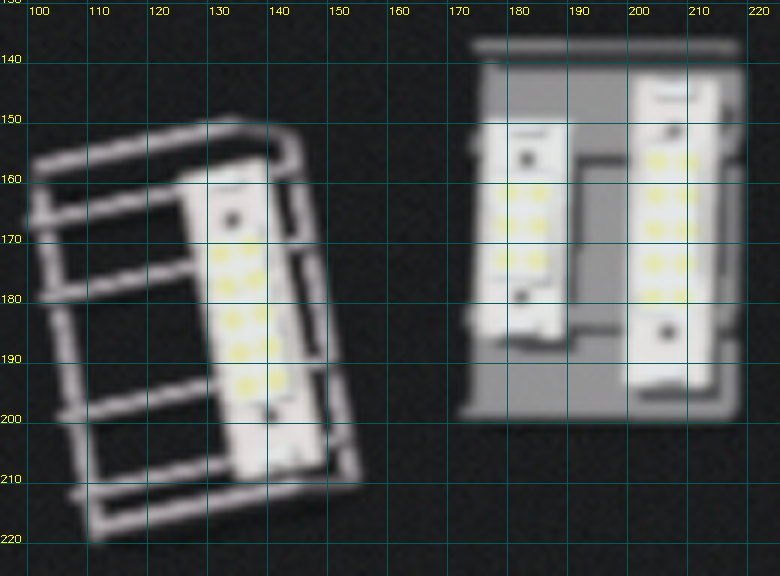

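View pics/c2a.png

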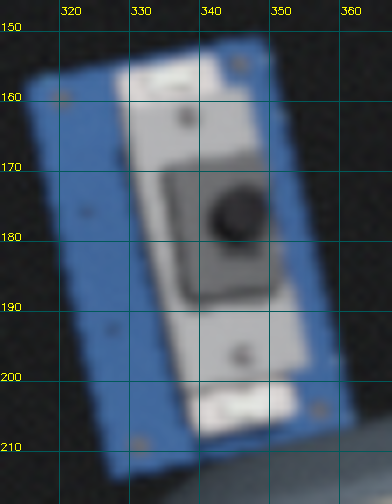

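View pics/c2b.png

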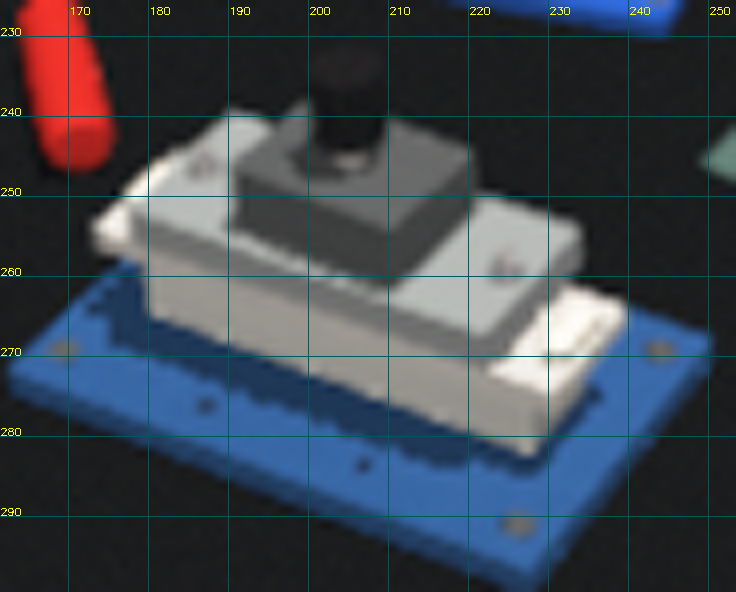

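View pics/c3.png

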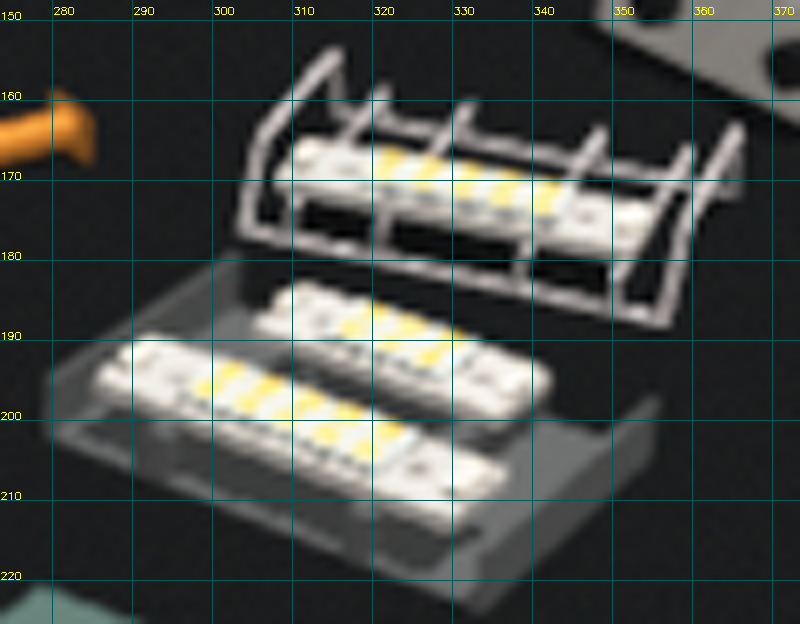

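The crops show:
- **Fresh board:** the right tray lane, with holes at top px (207.8,151.3) and (206.8,184.8).
- **Earlier board:** the right rack lane, with holes at (134.2,166.0) and (140.7,198.7). The left lane is free.
- **Fixture:** dowels at (338.2,162.2) and (345.9,196.4) in the top view, and (187.1,246.1) and (224.9,259.0) in the scene view.

Now I'll fit the poses (6 viewed).

```bash
cat > fit.py <<'E'
from bench import ctrl
import numpy as np
from scipy.optimize import least_squares
P={n:ctrl.camera_params(n) for n in("top","scene")}
def proj(n,X):
    p=P[n]; T=np.linalg.inv(p["pose"]); c=np.atleast_2d(X)@T[:3,:3].T+T[:3,3]
    return np.c_[p["fx"]*c[:,0]/-c[:,2]+p["cx"], p["fy"]*-c[:,1]/-c[:,2]+p["cy"]]
def fit(obs,z0,x0,fz=False):
    """obs: list (cam,(u,v),(mx,my,mz)) model mm; returns x,y,yaw deg,z(mm)"""
    M=np.array([o[2] for o in obs])/1e3; uv=np.array([o[1] for o in obs]); tp=np.array([o[0]=="top" for o in obs])
    def r(q):
        c,s=np.cos(q[2]),np.sin(q[2]); z=q[3] if fz else z0/1e3
        W=np.c_[q[0]+c*M[:,0]-s*M[:,1], q[1]+s*M[:,0]+c*M[:,1], z+M[:,2]]
        return (np.where(tp[:,None],proj("top",W),proj("scene",W))-uv).ravel()
    s=least_squares(r,list(x0)+([z0/1e3] if fz else []),loss="soft_l1")
    q=s.x; return q[0]*1e3,q[1]*1e3,np.degrees(q[2]),(q[3]*1e3 if fz else z0),r(q).reshape(-1,2)
E
cat > m.py <<'E'
from fit import *
np.set_printoptions(precision=1,suppress=True,linewidth=150)
def t(px,py): return (px/6+95.5,py/6+129.5)
def f(px,py): return (px/7+311.5,py/7+145.5)
def s(px,py): return (px/8+161.5,py/8+225.5)
def k(px,py): return (px/8+273.5,py/8+147.5)
def show(n,o,z,x0):
    for fz in(False,True):
        *q,r=fit(o,z,x0,fz); print(n,"free z" if fz else "z fixed",np.round(q,1)); 
    print(r.T)
T,S="top","scene"
# image up = +x, image left = +y in top view
show("base",[(T,f(22,82),(100,60,0)),(T,f(268,38),(100,-60,0)),(T,f(113,478),(-100,60,0)),(T,f(357,425),(-100,-60,0)),
 (S,s(712,335),(100,60,0)) ,(S,s(10,362),(-100,-60,0)),(S,s(535,570),(100,-60,0))],12,(.4,-.36,.1))
show("plate",[(T,f(250,88),(68,-29,14)),(T,f(312,362),(-68,-29,14)),(T,f(187,117),(58,0,19)),(T,f(241,356),(-58,0,19)),
 (S,s(130,212),(-68,-29,14)),(S,s(232,108),(-68,29,14)),(S,s(582,226),(68,29,14)),(S,s(482,335),(68,-29,14)),(S,s(205,165),(-58,0,19)),(S,s(507,268),(58,0,19))],54,(.4,-.36,.1))
show("fresh",[(T,t(674,131),(58,0,8)),(T,t(668,332),(-58,0,8)),(T,t(633,77),(88,23,8)),(T,t(720,80),(88,-23,8)),(T,t(620,383),(-88,23,8)),(T,t(711,386),(-88,-23,8)),
 (S,k(418,468),(58,0,8)),(S,k(95,372),(-88,-23,8)),(S,k(455,515),(88,-23,8)),(S,k(508,475),(88,23,8))],24,(.4,.1,0))
show("earlier",[(T,t(232,219),(58,0,8)),(T,t(271,415),(-58,0,8)),(T,t(180,178),(88,23,8)),(T,t(265,158),(88,-23,8)),(T,t(235,480),(-88,23,8)),(T,t(326,462),(-88,-23,8)),
 (S,k(275,180),(-88,-23,8)),(S,k(620,250),(88,-23,8))],24,(.4,.3,.1))
w=[(T,t(38,298),(35,74,-1.5)),(T,t(308,242),(35,-74,-1.5)),(T,t(58,418),(-35,74,-1.5)),(T,t(328,362),(-35,-74,-1.5)),(T,t(28,222),(80,74,-1.5)),(T,t(72,496),(-80,74,-1.5)),
 (S,k(380,92),(-80,74,-1.5)),(S,k(470,103),(-35,74,-1.5)),(S,k(601,132),(35,74,-1.5)),(S,k(689,150),(80,74,-1.5))]
show("rack",w,24,(.4,.3,.1))
m=[(T,(x*.64-.2,y*.64-.2),c) for (x,y),c in zip([(381,195),(452,192),(458,280),(384,283)],[(100,80,0),(100,-80,0),(-100,-80,0),(-100,80,0)])]
m+=[(S,(x*.64-.2,y*.64-.2),c) for (x,y),c in zip([(391,384),(437,346),(523,380),(478,424)],[(-100,-80,0),(-100,80,0),(100,80,0),(100,-80,0)])]
show("mat",m,2,(.4,0,0))
show("knob",[(T,f(240,215),(0,0,62)),(S,s(347,65),(0,0,62))],68,(.4,-.36,0))
E
python3 m.py
```

```text
base z fixed [ 470.1 -364.8    9.8   12. ]
base free z [ 470.5 -365.2    9.6   13.7]
[[ 0.5 -0.9  0.2 -0.4  0.5 -0.3 -0.5]
 [-0.1 -0.5 -0.2  0.5 -0.1  0.4 -0.3]]
plate z fixed [ 470.2 -365.5    9.5   54. ]
plate free z [ 470.3 -365.6    9.5   54.2]
[[-1.  -0.6  0.5  0.6 -0.4  0.1 -0.2  0.4 -0.1 -0.1]
 [-0.4  0.5 -0.2 -0.1 -0.3  0.8  0.7  0.4 -0.9 -0.8]]
fresh z fixed [527.9  83.5  -2.7  24. ]
fresh free z [527.9  82.8  -2.8  26.3]
[[ 0.2 -0.1  0.6 -0.5  0.8 -0.8 -0.   0.2 -0.2  0.2]
 [-0.1 -0.   0.3  0.   0.1 -0.1 -0.   0.4  0.1 -0.7]]
earlier z fixed [484.7 321.1  11.2  24. ]
earlier free z [484.5 320.5  11.2  25.6]
[[ 0.2 -0.   0.7 -0.3  0.9 -0.8  0.2  1.9]
 [ 0.2  0.5  0.1  0.5 -0.1 -0.2 -0.4  0. ]]
rack z fixed [480.3 365.1  10.8  24. ]
rack free z [480.1 363.5  10.7  26.8]
[[ 0.8 -1.6  0.8 -1.3  0.4  0.7  0.8 -0.1  0.2  0.2]
 [ 0.1  0.3  0.   0.1  0.1 -0.1 -0.5  0.2 -0.1 -0.2]]
mat z fixed [ 585.9 -124.8    0.3    2. ]
mat free z [ 586.  -125.2    0.4    3.3]
[[ 0.4  0.  -1.2  0.2 -1.4 -0.7  0.4  2.3]
 [ 0.2  0.5 -0.1 -0.4 -0.5 -0.6  0.1  1.2]]
knob z fixed [ 470.9 -363.2    0.    68. ]
knob free z [ 470.5 -362.9    0.    66.5]
[[-0. -0.]
 [-0.  0.]]
```

The fits agree to about 2 mm:
- **Fixture:** (470.3, −365.2), yaw 9.6°
- **Fresh board:** (527.9, 83.3), yaw −2.7°
- **Free lane:** about (472.3, 404.8), yaw 10.8°
- **Mat:** (586, −125)

The fitted heights match the text. Moving the weight first.

```bash
cat > h.py <<'E'
from bench import ctrl
import numpy as np, json, cv2
np.set_printoptions(precision=4,suppress=True)
FX=(.4704,-.3650,9.6); MAT=(.586,-.125); Z=.20
def R(yaw):
    a=np.radians(yaw); x=np.array([np.sin(a),-np.cos(a),0]); y=np.array([0,0,-1.]); return np.c_[x,y,np.cross(x,y)]
def off(p,yaw,dx,dy):
    a=np.radians(yaw); c,s=np.cos(a),np.sin(a); return p[0]+c*dx-s*dy,p[1]+s*dx+c*dy
def over(x,y,yaw,z=Z): ctrl.goto([x,y,z],R(yaw))
def lin(x,y,z,vel=.15,**k): return ctrl.move_l([x,y,z],vel=vel,**k)
def dz(d,vel=.1,**k):
    p=ctrl.current_tool_pos(); return ctrl.move_l([p[0],p[1],p[2]+d],vel=vel,**k)
def st(n=""): print(n,"t",round(ctrl.current_t(),1),"p",np.array(ctrl.current_tool_pos()),"w",round(ctrl.current_grip_width()*91,1),"F",np.round(ctrl.current_contact_force(),1),flush=True)
def snap(n): cv2.imwrite(f"pics/{n}.png",ctrl.read_camera(n.split('_')[0]))
E
python3 - <<'E'
from h import *
x,y,a=FX; y+=.0005
over(x,y,a); st("over")
lin(x,y,.099,.12); st("down")
ctrl.command_gripper(0.0); st("grip")
dz(.02,.05); st("lift"); dz(Z-.119,.15)
wx,wy=MAT[0],MAT[1]+.05
over(wx,wy,0); st("mat")
lin(wx,wy,.045,.15)
c=lin(wx,wy,.026,.02,contact_N=3); st(f"down {c}")
ctrl.command_gripper(.6); st("rel"); dz(.06,.15)
over(x,y,a,.16); st("fixture")
snap("top_1"); snap("scene_1")
E
```

```text
over t 1.5 p [ 0.4699 -0.3653  0.2   ] w 91.1 F [ 1.  -0.2  0.7]
down t 2.5 p [ 0.4707 -0.3649  0.0996] w 91.3 F [ 0.2  0.3 -0.3]
grip t 3.5 p [ 0.4705 -0.3646  0.099 ] w 23.2 F [ 0.8 -1.3 -0.6]
lift t 4.1 p [ 0.4705 -0.3646  0.1191] w 23.3 F [ 0.   0.3 -5.4]
mat t 6.0 p [ 0.5858 -0.076   0.1997] w 23.2 F [-0.6 -0.4 -5.6]
down True t 7.8 p [ 0.586  -0.0753  0.0326] w 23.1 F [ 0.2 -2.3  4.1]
rel t 8.4 p [ 0.5853 -0.0749  0.0322] w 54.6 F [-0.3 -0.2 -0.6]
fixture t 10.2 p [ 0.4707 -0.3635  0.1594] w 54.2 F [ 0.2 -0.5 -0.8]
```

```bash
python3 - <<'E'
from h import *
x,y,a=FX
ctrl.command_gripper(1.0)
lin(x,y,.16); c=lin(x,y,.0565,.08,contact_N=8); st(f"down {c}")
ctrl.command_gripper(0.0); ctrl.sleep(.3); st("grip"); print(ctrl.current_wrist_torque(), ctrl.current_eef_rot()[:,0])
dz(.012,.03); st("lift"); dz(.03,.05); st("lift2"); dz(.1,.15)
px,py=MAT[0],MAT[1]-.040
over(px,py,0); lin(px,py,.03,.15)
c=lin(px,py,.003,.02,contact_N=3); st(f"down {c}")
ctrl.command_gripper(.75); st("rel"); dz(.03,.05);dz(.1,.15)
over(*off(FX,a,-.12,.1),a,.22)
snap("top_2"); snap("scene_2")
from crop import crop
im=np.zeros((590,800,3),np.uint8)
A=crop("pics/top_2.png",235,115,130,98,6)[:588,:780]; im[:A.shape[0],:A.shape[1]]=A
cv2.imwrite("pics/v2.png",im)
E
```

```text
down False t 12.7 p [ 0.4706 -0.3652  0.057 ] w 90.9 F [-0.5 -0.4  0.4]
grip t 13.6 p [ 0.4704 -0.365   0.0566] w 57.7 F [-0.1  0.1  1.7]
[0.0349 0.1449 0.048 ] [ 0.1668 -0.986   0.0001]
lift t 14.2 p [ 0.4704 -0.365   0.0686] w 57.7 F [-0.7  0.9 -2.7]
lift2 t 14.9 p [ 0.4704 -0.365   0.0986] w 57.5 F [ 0.4 -0.8 -3.3]
down True t 19.1 p [ 0.5859 -0.165   0.0046] w 57.8 F [-1.  -0.4  8. ]
rel t 19.5 p [ 0.5852 -0.1647  0.0038] w 68.0 F [ 0.3  0.4 -0.4]
```

View pics/v2.png

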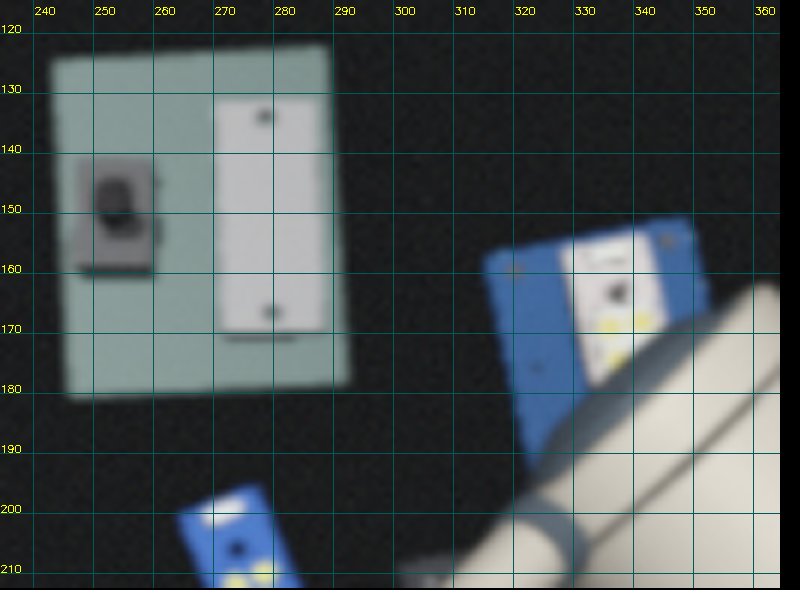

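The plate lies flat on the mat, with its holes at (278.5,134.0) and (279.8,166.7), and the weight stands beside it at (253,147). The bonded board is uncovered (7 viewed). Before placing on the rack, I'll triangulate its side rails from the same readings to check finger clearance.

```bash
python3 - <<'E'
from fit import *
def back(n,uv,z):
    p=P[n]; d=np.array([(uv[0]-p["cx"])/p["fx"],-(uv[1]-p["cy"])/p["fy"],-1]); d=p["pose"][:3,:3]@d; o=p["pose"][:3,3]
    return o+d*(z-o[2])/d[2]
a=np.radians(10.8); ey=np.array([-np.sin(a),np.cos(a)]); c=np.array([.4802,.3645])
t=lambda px,py:(px/6+95.5,py/6+129.5); k=lambda px,py:(px/8+273.5,py/8+147.5)
yl=lambda n,uv,z: round(1e3*float((back(n,uv,z)[:2]-c)@ey),1)
for z in(0,.004,.008,.012,.016,.020,.024):
    print(z,"left top",[yl("top",t(*q),z) for q in((50,230),(70,355),(90,480))],"far scene",[yl("scene",k(*q),z) for q in((420,130),(530,150),(650,170))],
     "right top",[yl("top",t(*q),z) for q in((311,240),(333,365),(352,470))],"front scene",[yl("scene",k(*q),z) for q in((330,248),(450,274),(570,300))])
E
python3 -c "
from crop import *
cv2.imwrite('pics/v3.png',crop('pics/scene_2.png',300,145,72,54,11))"
```

```text
0 left top [72.2, 73.0, 73.8] far scene [84.6, 86.9, 91.5] right top [-75.7, -75.0, -74.7] front scene [-65.3, -65.3, -65.3]
0.004 left top [70.7, 71.5, 72.2] far scene [76.3, 78.6, 83.2] right top [-76.8, -76.1, -75.8] front scene [-72.8, -72.8, -72.7]
0.008 left top [69.1, 69.9, 70.7] far scene [67.9, 70.3, 74.8] right top [-77.9, -77.2, -76.9] front scene [-80.2, -80.2, -80.2]
0.012 left top [67.6, 68.4, 69.1] far scene [59.6, 61.9, 66.4] right top [-78.9, -78.2, -77.9] front scene [-87.7, -87.7, -87.6]
0.016 left top [66.0, 66.8, 67.6] far scene [51.3, 53.6, 58.1] right top [-80.0, -79.3, -79.0] front scene [-95.2, -95.1, -95.1]
0.02 left top [64.5, 65.3, 66.0] far scene [43.0, 45.2, 49.7] right top [-81.1, -80.4, -80.1] front scene [-102.6, -102.6, -102.6]
0.024 left top [62.9, 63.7, 64.5] far scene [34.6, 36.9, 41.4] right top [-82.1, -81.4, -81.1] front scene [-110.1, -110.0, -110.0]
```

View pics/v3.png

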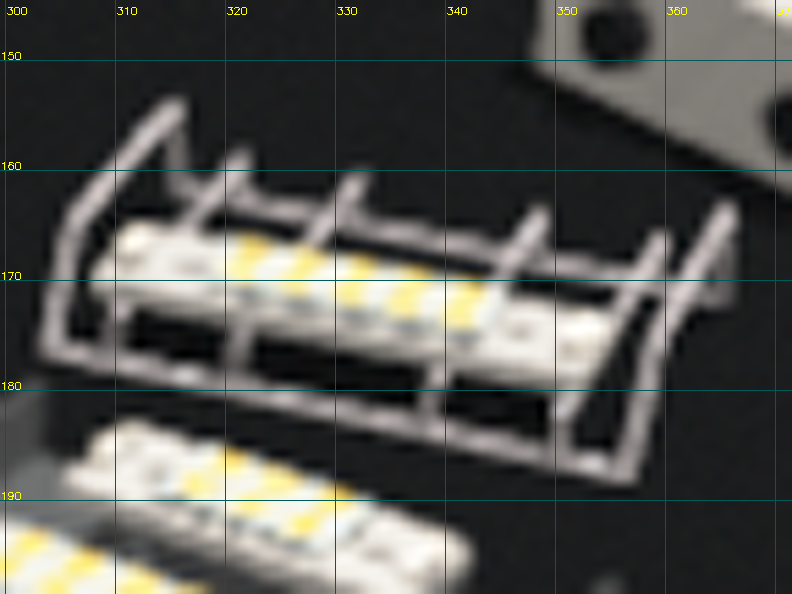

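The rails sit at z≈6 mm, y'≈±73.5. I'll grip the board with the tips only 7 mm below its underside, so the fingertips stay above the rails (8 viewed). Now moving the bonded board.

```bash
python3 - <<'E'
from fit import *
# instrument corner height check
s=least_squares(lambda X:np.r_[(proj("top",X)-[77.5,151.5]).ravel(),(proj("scene",X)-[389,156]).ravel()],[.5,.5,.08]); print("box right corner?",s.x,s.cost)
s=least_squares(lambda X:np.r_[(proj("top",X)-[51,203]).ravel(),(proj("scene",X)-[350,142]).ravel()],[.4,.55,.08]); print("box left corner?",s.x,s.cost)
from h import *
x,y,a=FX
ctrl.command_gripper(1.0); over(x,y,a,.17)
c=lin(x,y,.033,.08,contact_N=8); st(f"down {c}")
ctrl.command_gripper(0.0); ctrl.sleep(.3); st("grip"); print(ctrl.current_wrist_torque())
dz(.012,.03); st("lift"); dz(.035,.05); st("lift2"); dz(.14,.15)
snap("top_3"); snap("scene_3")
E
```

```text
box right corner? [0.60942532 0.52737011 0.05117456] 30.50323744824102
box left corner? [0.42396061 0.60436274 0.04791993] 0.6200071484002331
down False t 25.4 p [ 0.4706 -0.3652  0.0334] w 91.3 F [-0.3  0.8  0.6]
grip t 26.4 p [ 0.4704 -0.365   0.033 ] w 45.7 F [-0.3  0.6 -0.6]
[-0.0512 -0.0006 -0.0007]
lift t 27.0 p [ 0.4705 -0.3651  0.0451] w 45.6 F [-0.3  1.5 -1. ]
lift2 t 27.9 p [ 0.4703 -0.365   0.0799] w 45.6 F [ 0.7 -0.5 -2.2]
```

```bash
python3 - <<'E'
from h import *
L=(.472,.404,10.8)
over(.50,.0,0,.22); over(*L,.22); st("over rack")
lin(L[0],L[1],.045,.12)
c=lin(L[0],L[1],.014,.02,contact_N=2.5); st(f"down {c}")
ctrl.command_gripper(.60); st("rel"); dz(.03,.05); dz(.15,.15)
over(.5,.0,0,.25); st()
snap("top_4"); snap("scene_4")
from crop import crop
cv2.imwrite("pics/v4.png",np.vstack([crop("pics/top_4.png",94,140,72,84,7)[:,:504],]))
b=crop("pics/scene_4.png",300,140,72,54,7)
A=cv2.imread("pics/v4.png"); im=np.zeros((600,800,3),np.uint8); im[:588,:504]=A[:588]; im[:b.shape[0],504:800]=cv2.resize(b,(504,378))[:, :296]
cv2.imwrite("pics/v4.png",im)
E
```

```text
over rack t 31.9 p [0.4726 0.4029 0.22  ] w 45.6 F [ 0.3 -0.6 -1.6]
down True t 34.8 p [0.472  0.404  0.0169] w 45.3 F [-1.6 -0.7  7.7]
rel t 35.1 p [0.4714 0.4036 0.0161] w 54.4 F [-0.5  0.  -0.6]
 t 38.5 p [0.5002 0.0008 0.2498] w 54.6 F [-1.2 -0.3 -0.1]
```

View pics/v4.png

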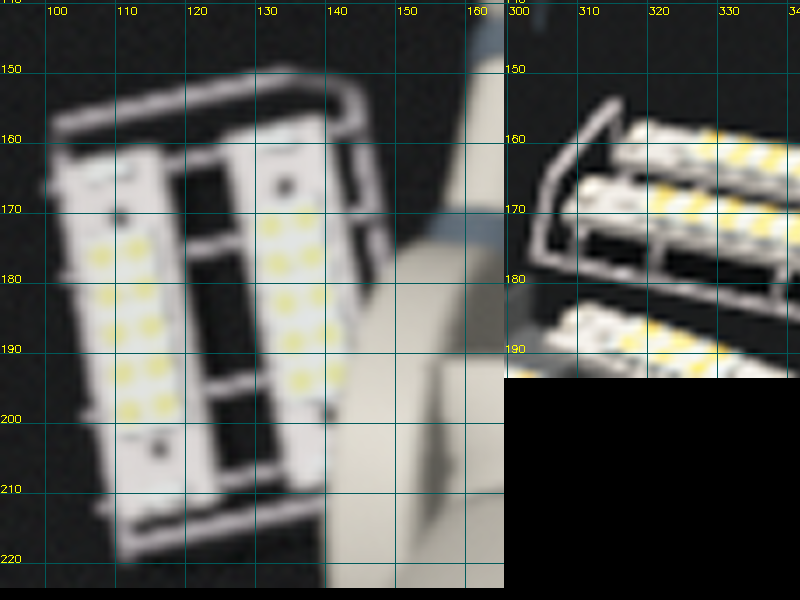

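The bonded board lies flat in the free lane, with holes at top (110.5,170.2) and (116.2,203.8). The earlier board's holes are unchanged at (134.2,166). 9 viewed. Comparing the seen and commanded positions gives a bias check for the fresh board.

```bash
python3 - <<'E'
from fit import *
t=lambda px,py:(px/7+93.5,py/7+139.5)
o=[("top",t(119,215),(58,0,8)),("top",t(159,450),(-58,0,8)),("top",t(57,163),(88,23,8)),("top",t(160,147),(88,-23,8)),("top",t(222,497),(-88,-23,8)),("top",t(122,520),(-88,23,8))]
*q,r=fit(o,24,(.47,.4,.2)); print("done at rack",np.round(q,1),r.round(1).tolist(),"TCP 471.7 403.8")
*q,r=fit([("top",(278.5,134.),(58,0,14)),("top",(279.8,166.7),(-58,0,14))],2,(.58,-.16,0)); print("plate on mat",np.round(q,1),"TCP 585.7,-164.9")
# holes only: fresh and (hidden) reference
*q,r=fit([("top",(207.83,151.33),(58,0,8)),("top",(206.83,184.83),(-58,0,8))],24,(.5,.08,0)); print("fresh holes only",np.round(q,1))
E
```

```text
done at rack [472.9 402.5  10.9  24. ] [[0.1, 0.1], [0.2, -0.4], [0.8, 0.5], [-0.6, -0.1], [-0.6, 0.1], [0.2, -0.2]] TCP 471.7 403.8
plate on mat [ 5.865e+02 -1.649e+02  2.000e-01  2.000e+00] TCP 585.7,-164.9
fresh holes only [528.2  83.2  -2.4  24. ]
```

The camera agrees with the touched poses within about 1.3 mm. Now the fresh board.

```bash
python3 - <<'E'
from h import *
G=(.5270,.0835,-2.6); x,y,a=FX
ctrl.command_gripper(.74); over(*G,.15)
c=lin(G[0],G[1],.017,.08,contact_N=5); st(f"down {c}")
ctrl.command_gripper(0.0); ctrl.sleep(.3); st("grip")
dz(.02,.04); st("lift"); dz(.18,.15)
over(x,y,a,.20); lin(x,y,.078,.1); ctrl.sleep(.3); st("above dowels")
c=lin(x,y,.050,.02,contact_N=6); st(f"on dowels {c}")
if not c: c=lin(x,y,.031,.015,contact_N=6); st(f"seat {c}")
E
```

```text
down False t 41.5 p [0.5273 0.0835 0.0174] w 67.5 F [-0.3 -0.8  0. ]
grip t 42.2 p [0.5271 0.0835 0.0171] w 45.6 F [-0.1 -0.3  5.2]
lift t 42.9 p [0.527  0.0835 0.0372] w 45.5 F [-0.  -0.6 -1.7]
above dowels t 47.6 p [ 0.4705 -0.3651  0.0782] w 45.7 F [-0.3  0.2 -2.5]
on dowels False t 49.1 p [ 0.4704 -0.3651  0.0501] w 45.8 F [-0.7 -0.4 -1.9]
seat True t 50.1 p [ 0.4704 -0.365   0.0331] w 45.5 F [0.6 0.1 8.5]
```

```bash
python3 - <<'E'
from h import *
x,y,a=FX
ctrl.command_gripper(.75); st("rel"); dz(.05,.08); dz(.11,.15)
px,py=.5858,-.165
over(px,py,0,.20); snap("top_5"); snap("scene_5")
c=lin(px,py,.0048,.08,contact_N=6); st(f"down {c}")
ctrl.command_gripper(0.0); ctrl.sleep(.3); st("grip")
dz(.02,.04); st("lift"); dz(.17,.15)
from crop import crop
im=np.zeros((560,800,3),np.uint8)
A=crop("pics/top_5.png",310,146,56,70,7)[:,:392]; B=crop("pics/scene_5.png",160,220,92,80,7)
B=B[:, :408] if B.shape[1]>408 else B
B=cv2.resize(crop("pics/scene_5.png",160,220,92,80,7),(408,355)); im[:490,:392]=A; im[:355,392:]=B
cv2.imwrite("pics/v5.png",im)
E
```

```text
rel t 50.7 p [ 0.4699 -0.3645  0.0325] w 68.2 F [ 0.  -0.5 -0.1]
down False t 56.0 p [ 0.5859 -0.1651  0.0051] w 68.1 F [-0.1 -0.8 -0.5]
grip t 56.6 p [ 0.5859 -0.165   0.0049] w 57.7 F [-1.2  0.1  4.8]
lift t 57.2 p [ 0.5859 -0.165   0.025 ] w 57.4 F [-0.5 -0.9 -3. ]
```

View pics/v5.png

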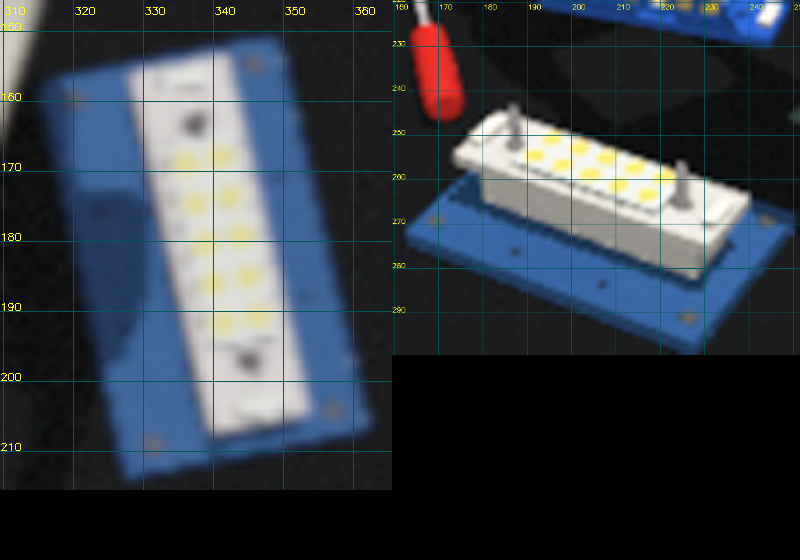

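The fresh board sits flat on the riser, with both dowels standing through its holes at scene (186,248) and (224,262). 10 viewed. Now the plate.

```bash
python3 - <<'E'
from h import *
x,y,a=FX
over(x,y,a,.195); lin(x,y,.088,.1); ctrl.sleep(.3); st("above dowels")
c=lin(x,y,.062,.02,contact_N=6); st(f"on dowels {c}")
if not c: c=lin(x,y,.0545,.012,contact_N=5); st(f"seat {c}")
E
```

```text
above dowels t 60.9 p [ 0.4705 -0.3651  0.0883] w 57.7 F [-0.4  0.4 -2.3]
on dowels False t 62.4 p [ 0.4705 -0.3651  0.0621] w 57.4 F [ 0.1  0.  -3.5]
seat True t 62.9 p [ 0.4704 -0.365   0.0569] w 57.7 F [-0.4  0.8  8.3]
```

```bash
python3 - <<'E'
from h import *
x,y,a=FX
ctrl.command_gripper(.9); st("rel"); dz(.03,.05); dz(.11,.15)
wx,wy=.5858,-.075
ctrl.command_gripper(.6); over(wx,wy,0,.15)
c=lin(wx,wy,.0325,.08,contact_N=6); st(f"down {c}")
ctrl.command_gripper(0.0); ctrl.sleep(.3); st("grip")
dz(.02,.04); st("lift"); dz(.15,.15)
over(x,y,a,.20); lin(x,y,.112,.1); ctrl.sleep(.2)
c=lin(x,y,.095,.015,contact_N=4); st(f"seat {c}")
ctrl.sleep(.2); ctrl.command_gripper(.6); st("rel"); dz(.06,.06); dz(.06,.15)
over(.35,-.45,a,.25)
over(.25,-.55,a,.25); ctrl.sleep(.5); st()
snap("top_6"); snap("scene_6")
from crop import crop
im=np.zeros((560,800,3),np.uint8)
im[:490,:392]=crop("pics/top_6.png",310,146,56,70,7)[:,:392]; im[:355,392:]=cv2.resize(crop("pics/scene_6.png",160,220,92,80,7),(408,355))
cv2.imwrite("pics/v6.png",im)
cv2.imwrite("pics/v6b.png",cv2.resize(cv2.imread("pics/scene_6.png"),(800,600),interpolation=cv2.INTER_CUBIC))
E
```

```text
rel t 63.4 p [ 0.47   -0.3646  0.0563] w 81.8 F [-0.2 -0.3  0.3]
down False t 68.5 p [ 0.5861 -0.0751  0.033 ] w 54.7 F [ 0.6 -0.5  0.3]
grip t 69.4 p [ 0.5858 -0.0751  0.0325] w 23.2 F [-0.2 -2.9  1.3]
lift t 70.0 p [ 0.5858 -0.0751  0.0526] w 22.9 F [-0.1  0.3 -6. ]
seat True t 74.4 p [ 0.4703 -0.365   0.0985] w 23.1 F [-0.6  0.4  7.2]
rel t 75.3 p [ 0.4698 -0.3644  0.0976] w 54.2 F [ 0.1 -1.1  0.1]
 t 78.8 p [ 0.2503 -0.5498  0.2501] w 54.7 F [ 0.2  0.8 -0.4]
```

View pics/v6.png

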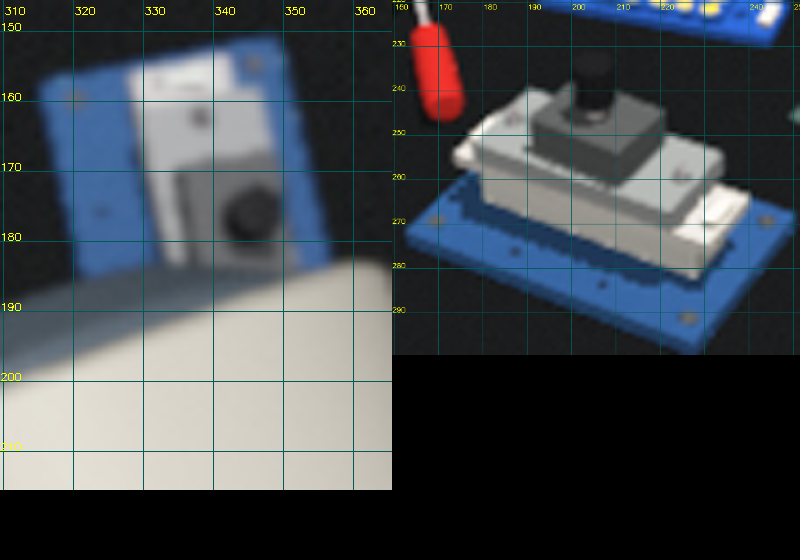

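View pics/v6b.png

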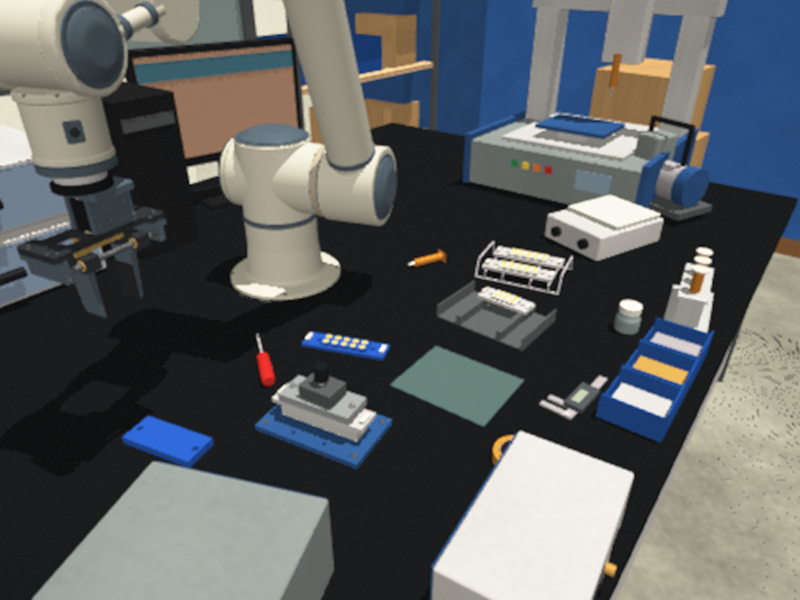

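The plate is flat with the weight standing centred on it (knob at scene (205,234), the same as at the start). Both boards are in the rack, the short board hasn't moved, and the arm is clear (12 viewed). Handing in.

```bash
python3 -c "
from bench import ctrl
ctrl.sign_off(); print(ctrl.current_t())"
```

```text
the job is handed in; nothing more can be done
the job is handed in; nothing more can be done
```

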